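# Brace a square jar and twist off its tight lid

### The job

Open the jar: slide it along the worktop, without lifting or tipping it, all the way into the wooden brace, and with the brace keeping it from turning, unscrew its tight lid anticlockwise. Stop turning when the thread lets go (well under half a turn, never go on past 120 degrees), raise the lid level to a couple of centimetres above the jar's mouth, and finish there, still holding it, with the jar home in the brace. Leave the mug, the salt shaker and the tin alone.

Things in the scene. Friction and masses are not known exactly. Their poses are not given: they have to be found in the camera images.
- jar: Loose white stoneware jar, 0.42 to 0.58 kg, square straight-sided body 62 x 62 mm, flat shoulder at 60 mm, round neck 41 mm across up to the rim. Origin: centre of its underside; z up, x and y square to its sides. Starts on the worktop with its lid on, 13 to 18 cm from its place in the brace, on the mouth's side, turned up to 0.3 rad against it. Unless braced it turns with the lid.
- jar_rim (a point): Centre of the jar's mouth, 80 mm above its underside.
- lid: Plain dark steel twist-off lid, round, 58 mm across, 15 mm high, ribbed skirt, 70 g. Origin: centre of the skirt's lower edge, z up. Screwed tight, the origin is 68 mm above the jar's underside (8 mm above the shoulder) and its axes are the jar's. Tight: about 0.5 N m to turn. Pulled up before the thread lets go, it lifts the jar.
- lid_mark (a point): Point on the skirt at the lid's own +x, 29 mm off its axis, 7.5 mm above its lower edge (a small bar on top points at it); on the jar's +x side when tight. Turned anticlockwise from above, the lid rises 3 mm in the first 45 degrees; at about 50 degrees its lugs leave the threads and it lifts off freely; unless raised, they meet the next threads at about 100.
- lid_top (a point): Centre of the lid's top, 15 mm above its lower edge. A grip of 30 to 35 N across the skirt, from above, fingertips about 2 mm above the lower edge, is enough to turn the lid. Dragged by its lid the jar tips: slide it by its body instead, gripped from above past the lid with the fingertips 30 mm above the worktop.
- brace: Fixed light-wood brace on the worktop: two side walls and an end wall, 22 mm high, 16 mm thick, round a straight slot 66 mm wide, with no floor or roof. Origin: on the worktop where the jar's origin is when fully home, the jar's sides along the slot. The mouth is on its +y side (robot's left), the end wall on its -y side, inner face 31.5 mm from the origin. The jar goes in along -y.
- brace_mouth (a point): Middle of the flared mouth on the worktop, 62 mm from the brace's origin along its +y. The walls are straight to 34 mm from the origin, then flare to about 88 mm of width here.
- mug: Loose white mug, 84 x 113 x 88 mm; bystander beyond the brace's right end. Origin under its middle.
- salt: Loose glass salt shaker, 44 mm across, 90 mm high; bystander behind the brace, to the right. Origin under its middle.
- tin: Loose food tin with a paper label, 75 mm across, 58 mm high; bystander at the left of the jar. Origin under its middle.
Things that resemble listed ones, but are neither listed nor needed, are in the scene too. What is meant by the brace is not blue, and is the larger of those in its own colour. Several things have the shape of the lid; the one meant has the colours described above.

How it is judged:
On the way, in this order (a step that is already met when the one before it is completed fails the run):
1. the jar, lid still on, stands fully home in the brace (horizontal distance between jar and brace below 0.008 m and angle between the z axis of jar and the z axis of brace, either way round below 0.1 rad and (angle between the x axis of jar and the x axis of brace, either way round below 0.12 rad or angle between the x axis of jar and the y axis of brace, either way round below 0.12 rad) and height (world z) of jar below 0.006 m and z of lid in the frame of jar below 0.075 m), for 0.2 s.
2. the lid is unscrewed and off the jar, in the fingers (z of lid in the frame of jar above 0.083 m and contact force between the fingers and lid above 0.5 N and contact force between lid and jar below 0.2 N), for 0.2 s.
At the end, for the whole second after the job is handed in: Jar upright on the worktop, home in the brace (8 mm, 0.12 rad). Lid off and held by the fingers, clear of the jar: lower edge 5 to 50 mm above the rim, within 20 mm of the mouth's axis, level within 0.2 rad, at rest, turned no more than about 120 degrees from tight (horizontal distance between jar and brace below 0.008 m and angle between the z axis of jar and the z axis of brace, either way round below 0.1 rad and (angle between the x axis of jar and the x axis of brace, either way round below 0.12 rad or angle between the x axis of jar and the y axis of brace, either way round below 0.12 rad) and height (world z) of jar below 0.006 m and z of lid in the frame of jar_rim between 0.005 and 0.05 m and horizontal distance between lid and jar_rim below 0.02 m and angle between lid's own z axis and vertical below 0.2 rad and linear speed of lid below 0.03 m/s and contact force between the fingers and lid above 0.5 N and contact force between lid and jar below 0.2 N and x of lid_mark in the frame of jar above -0.0175 m); the arm keeps its last pose, push and grip.
It fails at once if the jar is lifted more than 8 mm off the worktop (height (world z) of jar above 0.008 m).
It fails at once if the jar is tipped by more than 0.2 rad (angle between jar's own z axis and vertical above 0.2 rad).
It fails at once if the lid is turned past about 130 degrees from tight (x of lid_mark in the frame of jar below -0.0185 m).
It fails at once if the mug, the salt shaker or the tin is shifted by more than 30 mm (distance of any of mug, salt, tin from where it was at the start of the episode above 0.03 m).
It also fails if it takes over 51 s, if anything falls off the work surface, if the arm or the gripper's body presses on something with over 40 N, if the wrist force passes 120 N, or if a joint passes its speed limit or range.

### The arm

A 6-joint arm with a two-finger parallel gripper is mounted at the origin on a cart in front of the work surface, level with it; the furniture and walls round the work are solid. World frame = base frame: x ahead of the robot, y to its left, z up, the work surface at z = 0. Lengths are in m, angles in rad, forces in N, time in s.
With the tool pointing down it reaches from about 0.25 to 0.725 m from the base axis. Payload 9.7 kg.
Tool frame: the origin (TCP) lies on the centre line of the jaws, within the pads' length; the fingertips stand 19 mm ahead of it and the grasp point (between the pads) is the TCP; z points along the fingers, y is the line along which they close (so a half turn about z gives the same grasp; the last joint's range is limited). The gripper opens to 85 mm and grips with 20 to 120 N. Pads are 22 mm wide; open, the fingers measure 114 mm over their backs; the gripper's body (76 mm by 85 mm) begins 54 mm behind the grasp point. The pads swing forward as they close: fully open they stand 13 mm farther back than shut.
Start: joints at [-1.204, 0.087, 0.176, 1.66, 0, 1.571], TCP at [0.197, -0.513, 0.213] pointing down, gripper open.
Joint ranges: [-3.13, 3.13], [-0.85, 1.81], [-1.15, 1.24], [-2.2, 2.28], [-1.44, 1.52], [-3.14, 3.14]. Speed limits (rad/s): [2.22, 2.22, 2.57, 3.14, 3.14, 3.14].

### API

Orientations are given as a unit quaternion [w, x, y, z].
In Python, from rig import read_state, grab_frame, get_calibration, close_job gives the robot as it stands.
- The arm moves only by the tool play_rows, never from a script. Its argument "steps" is a list of rows, each an object with "claw": the opening, from -1 (shut) to 1 (fully open); "xyz": the shift along the tool's x, y, z in m, a list of three; "twist": the turn about the tool's z in rad. A call has 1 to 20 rows; each row is the pose to reach, as a shift and turn from the pose commanded when the call began, along the tool's axes at that moment; what a row does not reach only later rows make up. A row lasts 1/10 s, in which the tool goes at most 50 mm and 8.59 degrees, less where a joint would pass 70% of its speed; a pose out of reach is approached as far as the arm can. A call with a gripper value outside its range is refused whole. The fingers move at their own pace and stop on an object; "grip_force" is the grip in N (left out, the last holds). Time passes only in rows, so rows that repeat a pose let the fingers close. It gives the time, the measured TCP pose, the force, the opening and the grip force at its end, in the units of the state.
- read_state(): the state, without advancing time (a new reading comes with each control period).
- grab_frame(name): name is "scene" or "top" or "wrist"; returns the picture (384x512x3 uint8, red, green, blue); there is no depth.
- get_calibration(name): a dict with "intrinsics" (3x3 intrinsics, pixels), "dist" ([k1, k2, p1, p2, k3] as OpenCV has them; the pictures are not rectified), "R" (3x3) and "t" (3): a world point X has camera coordinates R X + t; the wrist camera has in their place "hand_eye" (4x4, takes a point from camera to tool coordinates, whose origin is the TCP and whose axes are the flange's). Camera axes: x right, y down, z forward; pixel columns grow to the right and rows downward; lengths in m; the calibration is good to about 2 mm. A picture is of the moment at which its call begins: read the wrist's pose just before it. get_calibration takes no time and is no camera call.
- close_job(): hands the job in; it is judged then, once.
The state is a dict: "time_s": time; "joints": joint angles; "joint_velocities": joint speeds; "joint_torque": joint torques, N m; "tcp_pos": TCP position; "tool_rot": TCP orientation; "ft_force": force on the tool from outside, world axes, zero at the start; "torque": the same for the moment, N m; "width": finger opening in m; "gripper_force": force on a finger pad.
Only numpy, scipy, OpenCV 4.12 (cv2) and the standard library are available. Lean on these libraries where they do the work, as an engineer would, in place of code of your own. Each camera call takes 0.05 s, during which the arm holds its last target. There are 200 camera calls.

## Working session

There is one attempt and no reset: what is moved stays moved. The work goes in short steps, Python scripts to look and compute and a tool call to move; the robot and the scene stay as the last step left them, time stands still between calls to the robot, and variables do not carry over. Pictures are saved under pics/ and viewed, at most 10 in all, crops included, and the job is handed in when it is done.

Besides the shell and the picture viewer there is one more tool, called after "Request:" by a JSON object that holds its "method" and its "body". play_rows: Moves the arm, as the interface text tells. Its arguments: {"type":"object","properties":{"steps":{"type":"array","items":{"type":"object","properties":{"claw":{"type":"number"},"xyz":{"type":"array","items":{"type":"number"}},"twist":{"type":"number"}}}},"grip_force":{"type":"number"}},"required":["steps"]}

```bash
mkdir -p pics; ls; python3 - <<'E'
from rig import *
import cv2,numpy as np
s=read_state();print(s['time_s'],s['tcp_pos'],s['tool_rot'],s['width'])
ims=[]
for n in('top','scene'):
    f=grab_frame(n);np.save(f'pics/{n}0.npy',f)
    cv2.imwrite(f'pics/{n}0.png',cv2.resize(f[:,:,::-1],None,fx=1.5,fy=1.5))
    c=get_calibration(n);print(n,c)
print(get_calibration('wrist'))
E
```

```text
pics
0.0 [ 0.19714938 -0.51316135  0.21186644] [-6.84445501e-04  9.83229898e-01  1.82369095e-01 -1.14500254e-04] 0.0855209146543688
top {'intrinsics': array([[425.45068697,   0.        , 249.83461164],
       [  0.        , 425.45068697, 194.17638837],
       [  0.        ,   0.        ,   1.        ]]), 'dist': array([-0.0796198,  0.       ,  0.       ,  0.       ,  0.       ]), 'R': array([[ 0.00824778, -0.99990648,  0.01090934],
       [-0.99852954, -0.00882   , -0.05348801],
       [ 0.05357923, -0.01045214, -0.9985089 ]]), 't': array([-0.05604811,  0.52014392,  1.16050319])}
scene {'intrinsics': array([[362.33618627,   0.        , 249.59860863],
       [  0.        , 362.33618627, 190.55321087],
       [  0.        ,   0.        ,   1.        ]]), 'dist': array([-0.08380649,  0.        ,  0.        ,  0.        ,  0.        ]), 'R': array([[ 0.88080922, -0.47302134, -0.0206378 ],
       [-0.21208317, -0.35519719, -0.91041512],
       [ 0.42331529,  0.80627896, -0.41318083]]), 't': array([-0.46429343,  0.17140378,  0.75799815])}
{'intrinsics': array([[292.00164805,   0.        , 255.8036692 ],
       [  0.        , 292.00164805, 193.72550307],
       [  0.        ,   0.        ,   1.        ]]), 'dist': array([0.00681185, 0.        , 0.        , 0.        , 0.        ]), 'hand_eye': array([[ 3.82657423e-04, -9.53603658e-01, -3.01064639e-01,
         7.91146601e-02],
       [ 9.99999527e-01,  6.34058923e-04, -7.37328924e-04,
         1.01380987e-03],
       [ 8.94012280e-04, -3.01064215e-01,  9.53603450e-01,
        -1.60094990e-01],
       [ 0.00000000e+00,  0.00000000e+00,  0.00000000e+00,
         1.00000000e+00]])}
```

View pics/top0.png

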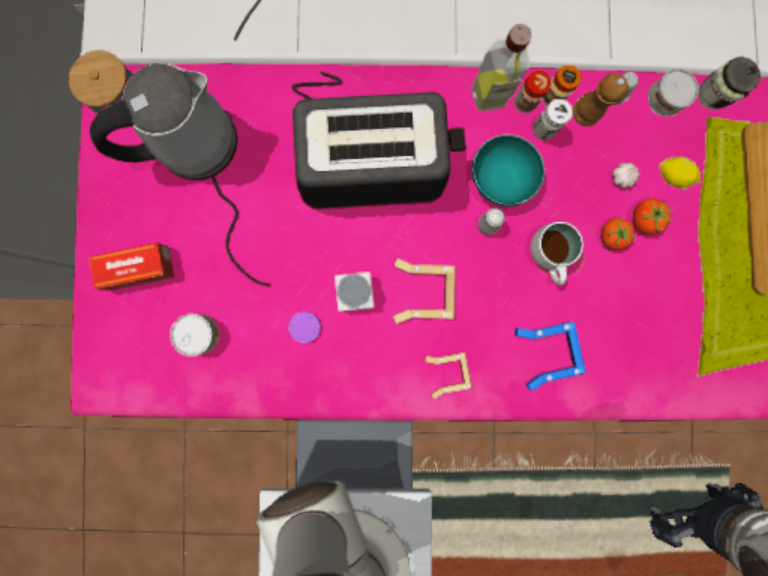

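View pics/scene0.png

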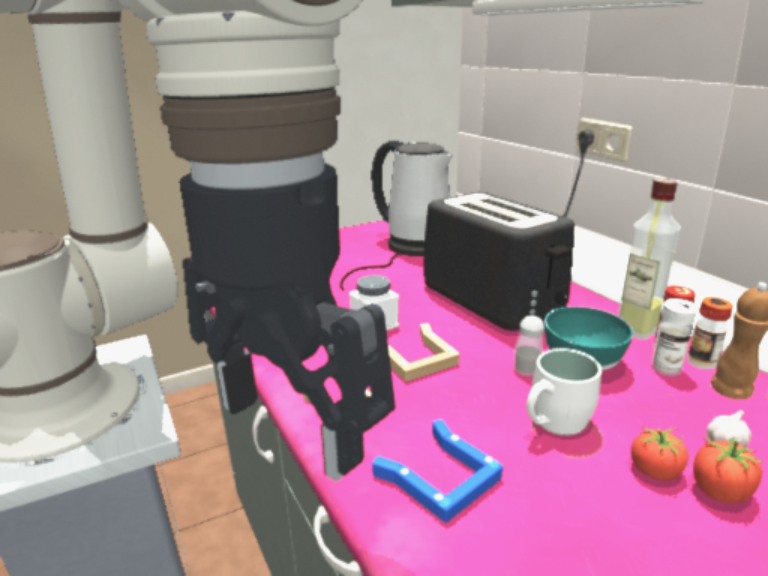

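The top view shows the jar with its grey lid at about (354,292), the larger wood brace at (425,292) with its mouth to the left, and the tin at (193,335). The salt shaker is at (491,221) and the mug at (558,248). The purple lid, small brace and blue brace are decoys.

```bash
cat > h.py <<'E'
import cv2,numpy as np
from rig import *
def ray(n,px,z,pose=None):
    "pixels -> world points on plane z"
    c=get_calibration(n)
    u=cv2.undistortPoints(np.float64(px).reshape(-1,1,2),c['intrinsics'],c['dist'])[:,0]
    d=np.c_[u,np.ones(len(u))]
    if n=='wrist':
        p,R=pose; H=c['hand_eye']; o=R@H[:3,3]+p; D=d@(R@H[:3,:3]).T
    else:
        o=-c['R'].T@c['t']; D=d@c['R']
    return o+D*((z-o[2])/D[:,2])[:,None]
def blobs(m,amin):
    cs,_=cv2.findContours(m.astype(np.uint8),cv2.RETR_EXTERNAL,cv2.CHAIN_APPROX_NONE)
    return [c for c in cs if cv2.contourArea(c)>amin]
def pose():
    s=read_state();w,x,y,z=s['tool_rot']
    from scipy.spatial.transform import Rotation as Ro
    return np.array(s['tcp_pos']),Ro.from_quat([x,y,z,w]).as_matrix()
E
python3 - <<'E'
from h import *
f=np.load('pics/top0.npy');hsv=cv2.cvtColor(f,cv2.COLOR_RGB2HSV)
H,S,V=[hsv[:,:,i].astype(int) for i in range(3)]
print('wood px',hsv[211,284],hsv[195,300],'jar',hsv[185,228],'lid',hsv[195,236])
wood=(H>8)&(H<30)&(S>40)&(V>120);wood[:, :200]=0;wood[:165]=0;wood[265:]=0;wood[:,330:]=0
for c in blobs(wood,100):
    W=ray('top',c[:,0],0.022);r=cv2.minAreaRect(W[:,:2].astype(np.float32));print('wood',cv2.contourArea(c),r,W[:,:2].min(0),W[:,:2].max(0))
    if cv2.contourArea(c)>300:
        m=np.zeros(wood.shape,np.uint8);cv2.drawContours(m,[c],-1,1,-1)
        ap=cv2.approxPolyDP(c,2.5,True)[:,0];print(np.c_[ap,ray('top',ap,.022)[:,:2].round(4)])
jar=(S<70)&(V>100);jar[:170]=0;jar[215:]=0;jar[:,:215]=0;jar[:,256:]=0
for c in blobs(jar,100):
    print('jarpx',cv2.boundingRect(c));W=ray('top',c[:,0],.06);print('jar',cv2.minAreaRect(W[:,:2].astype(np.float32)))
lid=(S<90)&(V<165);lid[:180]=0;lid[210:]=0;lid[:,:222]=0;lid[:,250:]=0
for c in blobs(lid,100):
    W=ray('top',c[:,0],.083);print('lid',cv2.minEnclosingCircle(W[:,:2].astype(np.float32)),len(c))
for n,p,z in(('salt',(327,147),.09),('mug',(372,165),.088),('tin',(129,223),.058)):print(n,ray('top',[p],z))
cv2.imwrite('pics/crop.png',cv2.resize(f[165:265,200:330,::-1],None,fx=6,fy=6,interpolation=cv2.INTER_CUBIC))
E
```

```text
wood px [ 18 105 212] [ 19 102 214] jar [  0   3 185] lid [102  17 147]
wood 178.5 ((0.37237775325775146, -0.18657973408699036), (0.07528353482484818, 0.07172966748476028), 10.231521606445312) [ 0.33029199 -0.22573003] [ 0.4069053  -0.14591828]
wood 445.5 ((0.5215115547180176, -0.14113174378871918), (0.10973693430423737, 0.11283853650093079), 88.74603271484375) [ 0.46618155 -0.19506005] [ 0.57894246 -0.08521772]
[[ 2.650e+02  1.730e+02  5.789e-01 -9.280e-02]
 [ 2.630e+02  1.770e+02  5.678e-01 -8.730e-02]
 [ 2.720e+02  1.810e+02  5.570e-01 -1.122e-01]
 [ 2.970e+02  1.830e+02  5.521e-01 -1.811e-01]
 [ 2.970e+02  2.060e+02  4.888e-01 -1.813e-01]
 [ 2.750e+02  2.060e+02  4.883e-01 -1.208e-01]
 [ 2.630e+02  2.100e+02  4.771e-01 -8.790e-02]
 [ 2.630e+02  2.130e+02  4.689e-01 -8.800e-02]
 [ 2.950e+02  2.110e+02  4.751e-01 -1.758e-01]
 [ 2.960e+02  2.070e+02  4.861e-01 -1.785e-01]
 [ 2.970e+02  2.120e+02  4.724e-01 -1.813e-01]
 [ 3.010e+02  2.120e+02  4.725e-01 -1.923e-01]
 [ 3.020e+02  1.780e+02  5.661e-01 -1.949e-01]
 [ 2.980e+02  1.770e+02  5.688e-01 -1.838e-01]
 [ 2.960e+02  1.810e+02  5.576e-01 -1.783e-01]
 [ 2.960e+02  1.770e+02  5.687e-01 -1.783e-01]
 [ 2.790e+02  1.770e+02  5.682e-01 -1.314e-01]
 [ 2.780e+02  1.810e+02  5.572e-01 -1.287e-01]
 [ 2.770e+02  1.770e+02  5.682e-01 -1.259e-01]]
jarpx (223, 182, 26, 26)
jar ((0.5180797576904297, -0.013806011527776718), (0.0635964423418045, 0.06285766512155533), 6.65659236907959)
lid ((0.5159787535667419, -0.014455975964665413), 0.030372390523552895) 61
salt [[ 0.64176059 -0.25142565  0.09      ]]
mug [[ 0.59613718 -0.3707461   0.088     ]]
tin [[0.43868233 0.26946713 0.058     ]]
```

View pics/crop.png

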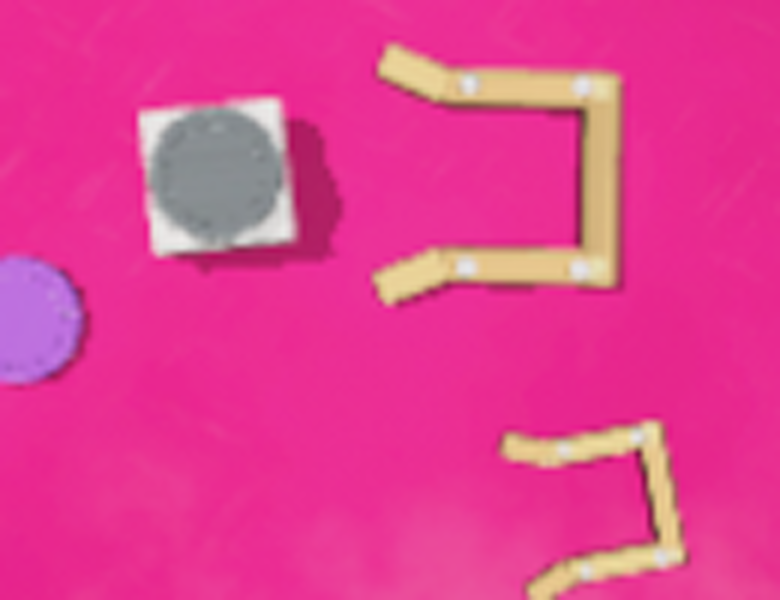

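The large brace's slot centre is at about x=0.521 and its origin at about y=-0.147. The jar is at about (0.517, -0.014), turned about +6.5°, which agrees with the stated 13 to 18 cm distance. I'll move above the jar, then measure with the wrist camera.

Request:
{"method": "play_rows", "body": {"steps": [{"claw": 1, "xyz": [0.02, -0.015, 0], "twist": 0.02}, {"claw": 1, "xyz": [0.06, -0.044, 0], "twist": 0.04}, {"claw": 1, "xyz": [0.1, -0.074, 0], "twist": 0.06}, {"claw": 1, "xyz": [0.14, -0.103, 0], "twist": 0.08}, {"claw": 1, "xyz": [0.18, -0.132, 0], "twist": 0.1}, {"claw": 1, "xyz": [0.22, -0.162, 0], "twist": 0.12}, {"claw": 1, "xyz": [0.26, -0.191, 0], "twist": 0.14}, {"claw": 1, "xyz": [0.3, -0.221, 0], "twist": 0.16}, {"claw": 1, "xyz": [0.34, -0.25, 0], "twist": 0.18}, {"claw": 1, "xyz": [0.38, -0.28, 0], "twist": 0.2}, {"claw": 1, "xyz": [0.42, -0.309, 0], "twist": 0.22}, {"claw": 1, "xyz": [0.455, -0.335, 0], "twist": 0.24}, {"claw": 1, "xyz": [0.47, -0.346, 0], "twist": 0.253}, {"claw": 1, "xyz": [0.477, -0.351, 0], "twist": 0.253}, {"claw": 1, "xyz": [0.477, -0.351, 0], "twist": 0.253}, {"claw": 1, "xyz": [0.477, -0.351, 0], "twist": 0.253}, {"claw": 1, "xyz": [0.477, -0.351, 0], "twist": 0.253}]}}

```text
time_s: 1.8
tcp_pos: [0.5162, -0.0158, 0.2128]
tool_rot: [0.0, 0.998, 0.056, 0.0]
ft_force: [-0.2, -1.2, 0.5]
width: 0.0854
gripper_force: 0.0
```

```bash
python3 - <<'E'
from h import *
s=read_state();P=pose();np.set_printoptions(precision=4,suppress=True);print(s['time_s'],P[0],P[1][:,0],s['joints'],s['ft_force'])
f=grab_frame('wrist');np.save('pics/w1.npy',f);cv2.imwrite('pics/w1.png',cv2.resize(f[:,:,::-1],None,fx=1.5,fy=1.5))
hsv=cv2.cvtColor(f,cv2.COLOR_RGB2HSV);H,S,V=[hsv[:,:,i].astype(int) for i in range(3)]
for nm,m,z,a in(('wood',(H>8)&(H<30)&(S>40)&(V>100),.022,300),('white',(S<60)&(V>150),.06,500),('grey',(S<90)&(V<165)&(V>60),.083,800)):
  for c in blobs(m,a):
    W=ray('wrist',c[:,0],z,P)[:,:2];print(nm,cv2.boundingRect(c),cv2.minAreaRect(W.astype(np.float32)),cv2.minEnclosingCircle(W.astype(np.float32)))
E
```

```text
1.8 [ 0.5162 -0.0158  0.2128] [0.9937 0.1123 0.0002] [-0.0305  0.0062  0.0925  1.657  -0.0002  2.9986] [-0.2082 -1.2164  0.5401]
wood (405, 363, 37, 21) ((0.22415310144424438, -0.31343698501586914), (0.0402262806892395, 0.056896403431892395), 6.871048927307129) ((0.2210565060377121, -0.31409764289855957), 0.0329606719315052)
wood (72, 363, 35, 21) ((0.16451288759708405, 0.2082011103630066), (0.040269218385219574, 0.05390629544854164), 6.178666114807129) ((0.16158200800418854, 0.20817674696445465), 0.03182423859834671)
wood (308, 338, 35, 18) ((0.26368436217308044, -0.146571084856987), (0.04988593980669975, 0.02788742445409298), 69.30167388916016) ((0.26271364092826843, -0.14789125323295593), 0.026741841807961464)
wood (279, 314, 80, 14) ((0.30248260498046875, -0.1316857933998108), (0.013452612794935703, 0.11635667830705643), 0.805845320224762) ((0.3070361316204071, -0.13162173330783844), 0.05828991159796715)
wood (155, 305, 23, 35) ((0.27429330348968506, 0.09085191041231155), (0.027880439534783363, 0.05671476200222969), 76.84635162353516) ((0.27409595251083374, 0.090007483959198), 0.
[... 907 characters left out ...]
0.23532681167125702), 9.652219772338867) ((0.32951197028160095, -0.04459569603204727), 0.11802340298891068)
grey (0, 170, 62, 63) ((0.4719591438770294, 0.2102770358324051), (0.06445474177598953, 0.05368397757411003), 19.72689437866211) ((0.46834152936935425, 0.21683886647224426), 0.036515265703201294)
grey (226, 148, 56, 56) ((0.5223482847213745, -0.012756027281284332), (0.057713817805051804, 0.056584153324365616), 7.961804389953613) ((0.5209050178527832, -0.01516734715551138), 0.03142537549138069)
grey (463, 55, 49, 39) ((0.640257716178894, -0.21570459008216858), (0.03248823806643486, 0.04243069887161255), 21.395273208618164) ((0.6398212313652039, -0.2175586223602295), 0.023717379197478294)
```

View pics/w1.png

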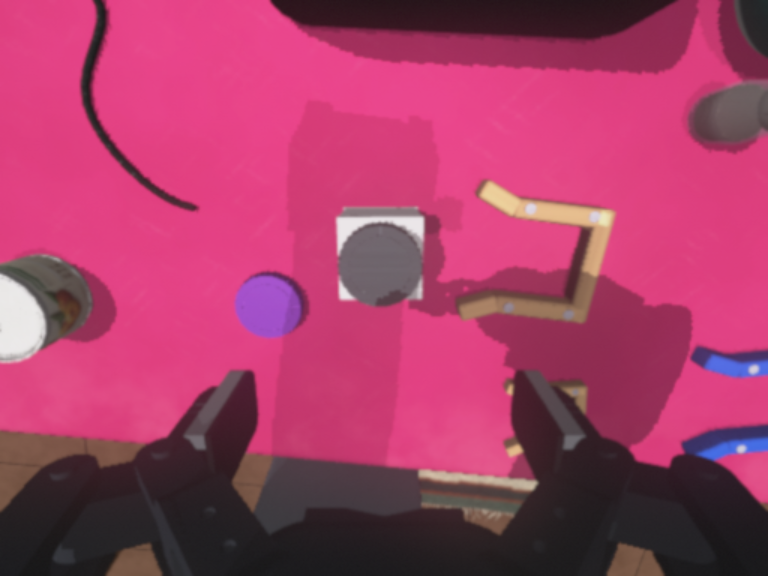

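The wrist view shows the jar under the gripper, with its lid at about (380,264), well aligned. The brace is at about (540,260), with its mouth facing left. Both views put the brace axis about 4 mm further in +x than the jar, and its yaw at about 0. I'll descend with the fingers past the lid and grip the body.

Request:
{"method": "play_rows", "body": {"steps": [{"claw": 1, "xyz": [0.002, -0.001, 0.03]}, {"claw": 1, "xyz": [0.002, -0.001, 0.065]}, {"claw": 1, "xyz": [0.002, -0.001, 0.095]}, {"claw": 1, "xyz": [0.002, -0.001, 0.12]}, {"claw": 1, "xyz": [0.002, -0.001, 0.145]}, {"claw": 1, "xyz": [0.002, -0.001, 0.16]}, {"claw": 1, "xyz": [0.002, -0.001, 0.166]}, {"claw": 1, "xyz": [0.002, -0.001, 0.166]}, {"claw": 0.4, "xyz": [0.002, -0.001, 0.166]}, {"claw": 0.3, "xyz": [0.002, -0.001, 0.166]}, {"claw": 0.2, "xyz": [0.002, -0.001, 0.166]}, {"claw": 0, "xyz": [0.002, -0.001, 0.166]}, {"claw": 0, "xyz": [0.002, -0.001, 0.166]}, {"claw": 0, "xyz": [0.002, -0.001, 0.166]}, {"claw": 0, "xyz": [0.002, -0.001, 0.166]}], "grip_force": 30}}

```text
invalid input at $.steps[0]: expected keys claw, xyz, twist
```

```bash
python3 - <<'E'
from h import *
np.set_printoptions(precision=4,suppress=True)
s=read_state();P=pose();print(s['time_s'],P[0],P[1],s['width'],s['gripper_force'],s['ft_force'])
f=grab_frame('wrist');cv2.imwrite('pics/w2.png',cv2.resize(f[:,:,::-1],None,fx=1.5,fy=1.5))
E
```

```text
1.85 [ 0.5163 -0.0157  0.2129] [[ 0.9937  0.1122  0.0004]
 [ 0.1122 -0.9937 -0.0001]
 [ 0.0003  0.0002 -1.    ]] 0.08555720347571076 0.0 [0.4894 0.5437 0.0856]
```

View pics/w2.png

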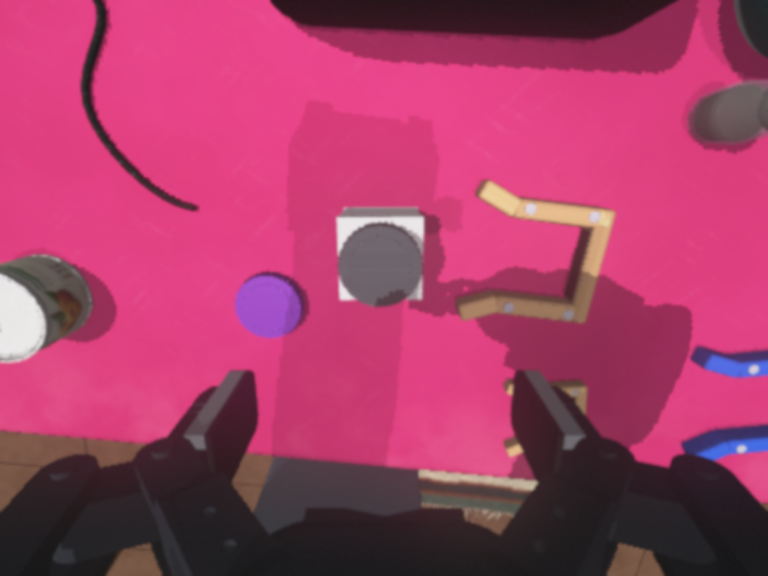

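The call was refused because the rows had no twist key, so the view is unchanged. I'll repeat it with twist included.

Request:
{"method": "play_rows", "body": {"steps": [{"claw": 1, "xyz": [0.002, -0.001, 0.03], "twist": 0}, {"claw": 1, "xyz": [0.002, -0.001, 0.065], "twist": 0}, {"claw": 1, "xyz": [0.002, -0.001, 0.095], "twist": 0}, {"claw": 1, "xyz": [0.002, -0.001, 0.12], "twist": 0}, {"claw": 1, "xyz": [0.002, -0.001, 0.145], "twist": 0}, {"claw": 1, "xyz": [0.002, -0.001, 0.16], "twist": 0}, {"claw": 1, "xyz": [0.002, -0.001, 0.166], "twist": 0}, {"claw": 1, "xyz": [0.002, -0.001, 0.166], "twist": 0}, {"claw": 0.4, "xyz": [0.002, -0.001, 0.166], "twist": 0}, {"claw": 0.3, "xyz": [0.002, -0.001, 0.166], "twist": 0}, {"claw": 0.2, "xyz": [0.002, -0.001, 0.166], "twist": 0}, {"claw": 0, "xyz": [0.002, -0.001, 0.166], "twist": 0}, {"claw": 0, "xyz": [0.002, -0.001, 0.166], "twist": 0}, {"claw": 0, "xyz": [0.002, -0.001, 0.166], "twist": 0}, {"claw": 0, "xyz": [0.002, -0.001, 0.166], "twist": 0}], "grip_force": 30}}

```text
time_s: 3.4
tcp_pos: [0.5193, -0.0131, 0.048]
tool_rot: [-0.0, 0.998, 0.057, 0.001]
ft_force: [-1.0, 2.3, 5.5]
width: 0.0572
gripper_force: 31.3
```

```bash
python3 - <<'E'
from h import *
np.set_printoptions(precision=4,suppress=True)
s=read_state();P=pose();print(s['time_s'],P[0],P[1],s['width'],s['gripper_force'],s['ft_force'])
f=grab_frame('wrist');cv2.imwrite('pics/w3.png',cv2.resize(f[:,:,::-1],None,fx=1.5,fy=1.5))
E
```

```text
3.4 [ 0.5193 -0.0131  0.048 ] [[ 0.9935  0.114   0.0022]
 [ 0.114  -0.9935  0.0005]
 [ 0.0023 -0.0003 -1.    ]] 0.05718140012961737 31.26555028371513 [-1.0079  2.3107  5.5358]
```

View pics/w3.png

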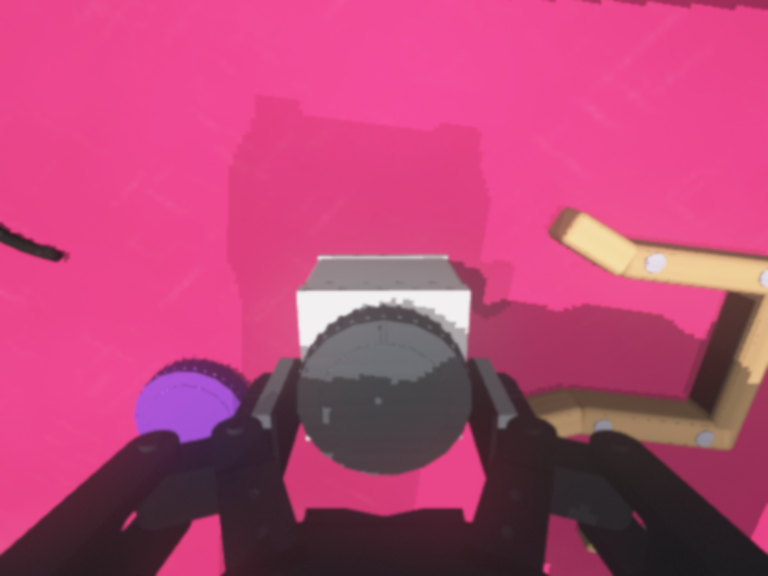

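The pads flank the jar body, with the lid at (384,390) untouched and its mark pointing to +x. Next I'll slide it to the brace mouth while straightening it.

Request:
{"method": "play_rows", "body": {"steps": [{"claw": 0, "xyz": [0, 0.004, 0], "twist": 0.01}, {"claw": 0, "xyz": [0, 0.01, 0], "twist": 0.03}, {"claw": 0, "xyz": [0, 0.018, 0], "twist": 0.05}, {"claw": 0, "xyz": [-0.001, 0.026, 0], "twist": 0.07}, {"claw": 0, "xyz": [-0.001, 0.034, 0], "twist": 0.09}, {"claw": 0, "xyz": [-0.001, 0.041, 0], "twist": 0.105}, {"claw": 0, "xyz": [-0.001, 0.045, 0], "twist": 0.114}, {"claw": 0, "xyz": [-0.001, 0.047, 0], "twist": 0.114}, {"claw": 0, "xyz": [-0.001, 0.047, 0], "twist": 0.114}, {"claw": 0, "xyz": [-0.001, 0.047, 0], "twist": 0.114}], "grip_force": 30}}

```text
time_s: 4.45
tcp_pos: [0.524, -0.0595, 0.0483]
tool_rot: [-0.001, 1.0, 0.0, 0.002]
ft_force: [-1.1, 5.4, 7.6]
width: 0.0574
gripper_force: 31.4
```

```bash
python3 - <<'E'
from h import *
np.set_printoptions(precision=4,suppress=True)
s=read_state();P=pose();print(s['time_s'],P[0],P[1][:,0],s['width'],s['gripper_force'],s['ft_force'],s['torque'])
f=grab_frame('wrist');np.save('pics/w4.npy',f);cv2.imwrite('pics/w4.png',cv2.resize(f[:,:,::-1],None,fx=1.5,fy=1.5))
E
```

```text
4.45 [ 0.524  -0.0595  0.0483] [1.     0.0004 0.003 ] 0.05741446419572004 31.420401614159346 [-1.1299  5.3967  7.6369] [ 1.2053  0.0881 -0.0271]
```

View pics/w4.png

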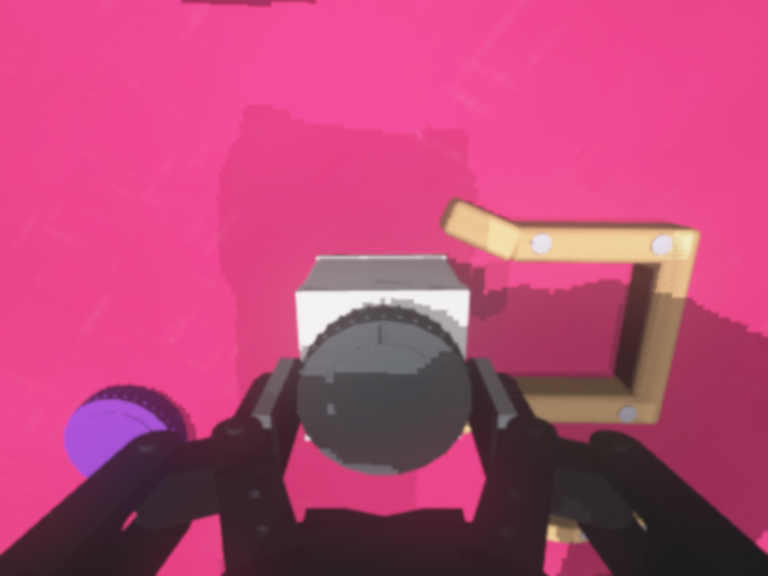

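```bash
python3 - <<'E'
from h import *
np.set_printoptions(precision=4,suppress=True)
P=pose();r=lambda p,z:ray('wrist',np.array(p)/1.5,z,P)[:,:2]
print('upper inner',r([(520,262),(630,263)],.022));print('lower inner',r([(520,377),(615,374)],.022))
print('jar shoulder +x edge',r([(298,290),(469,290)],.06),'foot',r([(318,257),(447,256)],0))
print('endwall inner top',r([(660,265),(632,390)],.022),'outer',r([(697,231),(659,423)],.022))
f=np.load('pics/w4.npy').astype(int)
for c in(350,380,400):print(c,[tuple(f[y,c]) for y in range(166,182,2)],[tuple(f[y,c]) for y in range(240,260,2)])
E
```

```text
upper inner [[ 0.5576 -0.119 ]
 [ 0.5572 -0.167 ]]
lower inner [[ 0.5016 -0.1243]
 [ 0.5033 -0.1689]]
jar shoulder +x edge [[ 0.5565 -0.0291]
 [ 0.5566 -0.0899]] foot [[ 0.5547 -0.0274]
 [ 0.5553 -0.0903]]
endwall inner top [[ 0.5563 -0.1801]
 [ 0.4948 -0.1784]] outer [[ 0.5713 -0.193 ]
 [ 0.4766 -0.1946]]
350 [(np.int64(240), np.int64(210), np.int64(157)), (np.int64(240), np.int64(208), np.int64(156)), (np.int64(239), np.int64(207), np.int64(155)), (np.int64(221), np.int64(176), np.int64(134)), (np.int64(212), np.int64(120), np.int64(122)), (np.int64(239), np.int64(86), np.int64(147)), (np.int64(240), np.int64(86), np.int64(148)), (np.int64(240), np.int64(85), np.int64(148))] [(np.int64(165), np.int64(54), np.int64(95)), (np.int64(164), np.int64(53), np.int64(94)), (np.int64(164), np.int64(54), np.int64(94)), (np.int64(164), np.int64(54), np.int64(95)), (np.int64(145), np.int64(50), np.int64(84)), (np.int64(127), np.int64(52), np.int64(75)), (np.int64(97), np.int64(70), np.int64(61)), (np.int64(94), np.int64(72), np.int64(60)), (np.int64(94), np.int64(72), np.int64(60)), (np.int64(9
[... 984 characters left out ...]
06), np.int64(155)), (np.int64(233), np.int64(194), np.int64(146)), (np.int64(217), np.int64(155), np.int64(128)), (np.int64(236), np.int64(89), np.int64(142)), (np.int64(239), np.int64(83), np.int64(146)), (np.int64(238), np.int64(82), np.int64(145))] [(np.int64(161), np.int64(53), np.int64(93)), (np.int64(161), np.int64(53), np.int64(93)), (np.int64(161), np.int64(53), np.int64(93)), (np.int64(160), np.int64(52), np.int64(92)), (np.int64(143), np.int64(49), np.int64(83)), (np.int64(127), np.int64(48), np.int64(74)), (np.int64(101), np.int64(63), np.int64(61)), (np.int64(93), np.int64(71), np.int64(58)), (np.int64(94), np.int64(72), np.int64(58)), (np.int64(95), np.int64(73), np.int64(58))]
```

Against the slot (x 0.490 to 0.557, end wall at y≈-0.179), the jar is aligned to within about 1 mm, and the remaining travel is about 88 mm. I'll slide in, watching the forces.

Request:
{"method": "play_rows", "body": {"steps": [{"claw": 0, "xyz": [-0.001, 0.005, 0], "twist": 0}, {"claw": 0, "xyz": [-0.001, 0.012, 0], "twist": 0}, {"claw": 0, "xyz": [-0.001, 0.02, 0], "twist": 0}, {"claw": 0, "xyz": [-0.001, 0.028, 0], "twist": 0}, {"claw": 0, "xyz": [-0.001, 0.036, 0], "twist": 0}, {"claw": 0, "xyz": [-0.001, 0.044, 0], "twist": 0}, {"claw": 0, "xyz": [-0.001, 0.052, 0], "twist": 0}, {"claw": 0, "xyz": [-0.001, 0.058, 0], "twist": 0}, {"claw": 0, "xyz": [-0.001, 0.062, 0], "twist": 0}, {"claw": 0, "xyz": [-0.001, 0.062, 0], "twist": 0}], "grip_force": 30}}

```text
time_s: 5.5
tcp_pos: [0.523, -0.1219, 0.0483]
tool_rot: [-0.001, 1.0, 0.0, 0.002]
ft_force: [0.4, 5.7, 6.9]
width: 0.0569
gripper_force: 31.4
```

Request:
{"method": "play_rows", "body": {"steps": [{"claw": 0, "xyz": [0, 0.005, 0], "twist": 0}, {"claw": 0, "xyz": [0, 0.01, 0], "twist": 0}, {"claw": 0, "xyz": [0, 0.014, 0], "twist": 0}, {"claw": 0, "xyz": [0, 0.018, 0], "twist": 0}, {"claw": 0, "xyz": [0, 0.021, 0], "twist": 0}, {"claw": 0, "xyz": [0, 0.023, 0], "twist": 0}, {"claw": 0, "xyz": [0, 0.0245, 0], "twist": 0}, {"claw": 0, "xyz": [0, 0.0245, 0], "twist": 0}], "grip_force": 30}}

```text
time_s: 6.3
tcp_pos: [0.523, -0.146, 0.0484]
tool_rot: [-0.001, 1.0, 0.0, 0.002]
ft_force: [-0.9, 6.8, 7.6]
width: 0.0572
gripper_force: 31.5
```

Not touching yet, so I'll creep forward until it meets the end wall.

Request:
{"method": "play_rows", "body": {"steps": [{"claw": 0, "xyz": [0, 0.001, 0], "twist": 0}, {"claw": 0, "xyz": [0, 0.002, 0], "twist": 0}, {"claw": 0, "xyz": [0, 0.003, 0], "twist": 0}, {"claw": 0, "xyz": [0, 0.003, 0], "twist": 0}], "grip_force": 30}}

```text
time_s: 6.7
tcp_pos: [0.523, -0.1489, 0.0484]
tool_rot: [-0.001, 1.0, 0.0, 0.002]
ft_force: [1.3, 7.3, 8.0]
width: 0.0574
gripper_force: 31.5
```

Request:
{"method": "play_rows", "body": {"steps": [{"claw": 0, "xyz": [0, 0.001, 0], "twist": 0}, {"claw": 0, "xyz": [0, 0.002, 0], "twist": 0}, {"claw": 0, "xyz": [0, 0.002, 0], "twist": 0}], "grip_force": 30}}

```text
time_s: 7.0
tcp_pos: [0.523, -0.1508, 0.0485]
tool_rot: [-0.001, 1.0, 0.0, 0.002]
ft_force: [-0.0, 7.6, 8.8]
width: 0.0574
gripper_force: 31.6
```

```bash
python3 - <<'E'
from h import *
np.set_printoptions(precision=4,suppress=True)
s=read_state();P=pose();print(s['time_s'],P[0],P[1],s['width'],s['ft_force'],s['torque'],s['joints'])
f=grab_frame('wrist');g=grab_frame('scene');cv2.imwrite('pics/w5.png',np.hstack([cv2.resize(f[150:300,120:420,::-1],(500,250)),cv2.resize(g[130:280,200:380,::-1],(300,250))]))
E
```

```text
7.0 [ 0.523  -0.1508  0.0485] [[ 1.      0.0007  0.0032]
 [ 0.0007 -1.      0.0019]
 [ 0.0032 -0.0019 -1.    ]] 0.05740466047961099 [-0.0263  7.5916  8.7649] [ 1.6997 -0.0315  0.0504] [-0.2822  0.0708 -0.1582  1.3393  0.0027  2.8587]
```

View pics/w5.png

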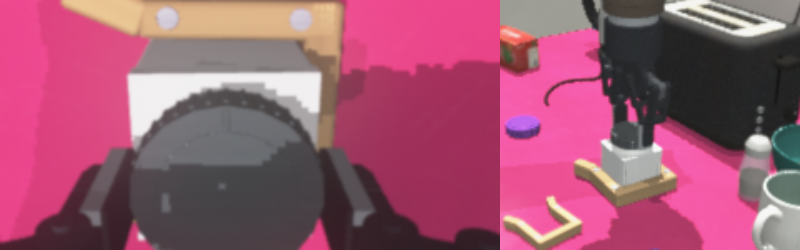

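```bash
python3 - <<'E'
from h import *
np.set_printoptions(precision=4,suppress=True)
P=pose();f=grab_frame('wrist');np.save('pics/w6.npy',f)
hsv=cv2.cvtColor(f,cv2.COLOR_RGB2HSV);H,S,V=[hsv[:,:,i].astype(int) for i in range(3)]
w=(H>8)&(H<30)&(S>40)&(V>60);w[:130]=0;w[250:]=0
for y in range(150,236,8):
    x=np.where(w[y,270:400])[0]+270
    if len(x):print(y,x.min(),x.max(),ray('wrist',[(x.max()+.5,y)],.022,P)[:,:2],[ray('wrist',[(x.min()-.5,y)],.022,P)[0,1]])
E
```

```text
150 270 310 [[ 0.5729 -0.1857]] [np.float64(-0.15945917268367035)]
158 270 325 [[ 0.5677 -0.1956]] [np.float64(-0.15953779200768559)]
166 270 324 [[ 0.5625 -0.1954]] [np.float64(-0.1596176382577767)]
174 288 323 [[ 0.5571 -0.1951]] [np.float64(-0.17150635659551797)]
182 303 323 [[ 0.5517 -0.1955]] [np.float64(-0.1816060961875632)]
190 311 322 [[ 0.5462 -0.1952]] [np.float64(-0.18720778541203287)]
198 313 321 [[ 0.5406 -0.1949]] [np.float64(-0.18887187634911043)]
206 313 320 [[ 0.5348 -0.1946]] [np.float64(-0.18920867192326057)]
214 312 320 [[ 0.529 -0.195]] [np.float64(-0.18886719996742093)]
222 311 319 [[ 0.5231 -0.1947]] [np.float64(-0.18851929998424463)]
230 310 319 [[ 0.5171 -0.1951]] [np.float64(-0.18816481193245568)]
```

```bash
python3 - <<'E'
from h import *
np.set_printoptions(precision=4,suppress=True)
P=pose();f=np.load('pics/w6.npy');hsv=cv2.cvtColor(f,cv2.COLOR_RGB2HSV);S=hsv[:,:,1].astype(int);V=hsv[:,:,2]
for y in range(172,206,3):
    x=np.where(S[y]<25)[0];x=x[(x>180)&(x<330)]
    if len(x):
        for z in(.06,):print(y,x.min(),x.max(),ray('wrist',[(x.min()-.5,y),(x.max()+.5,y)],z,P)[:,:2].ravel())
print(read_state()['ft_force'])
E
```

```text
175 212 295 [ 0.5655 -0.1276  0.5656 -0.1716]
178 210 298 [ 0.5639 -0.1265  0.564  -0.1732]
181 208 300 [ 0.5623 -0.1254  0.5624 -0.1743]
184 207 302 [ 0.5607 -0.1248  0.5608 -0.1755]
187 205 304 [ 0.559  -0.1236  0.5591 -0.1766]
190 203 308 [ 0.5573 -0.1225  0.5575 -0.1788]
193 200 311 [ 0.5557 -0.1208  0.5558 -0.1805]
196 197 312 [ 0.554  -0.1191  0.5541 -0.1811]
199 197 311 [ 0.5523 -0.119   0.5524 -0.1807]
202 197 311 [ 0.5506 -0.1189  0.5507 -0.1808]
205 198 311 [ 0.5489 -0.1193  0.549  -0.1809]
[-0.9013  7.5102  8.0254]
```

Request:
{"method": "play_rows", "body": {"steps": [{"claw": 0, "xyz": [0, 0.001, 0], "twist": 0}, {"claw": 0, "xyz": [0, 0.002, 0], "twist": 0}, {"claw": 0, "xyz": [0, 0.002, 0], "twist": 0}], "grip_force": 30}}

```text
time_s: 7.45
tcp_pos: [0.5233, -0.1519, 0.0487]
tool_rot: [-0.002, 1.0, 0.001, 0.002]
ft_force: [0.6, 12.5, 10.3]
width: 0.0577
gripper_force: 31.8
```

There is firm contact with the end wall, so the jar is home. I'll release, rise to lid height, re-centre and grip the lid.

Request:
{"method": "play_rows", "body": {"steps": [{"claw": 0, "xyz": [0, 0.001, 0], "twist": 0}, {"claw": 1, "xyz": [0, 0.001, 0], "twist": 0}, {"claw": 1, "xyz": [0, 0.001, 0], "twist": 0}, {"claw": 1, "xyz": [0, 0.001, 0], "twist": 0}, {"claw": 1, "xyz": [0.001, -0.001, 0], "twist": 0}, {"claw": 1, "xyz": [0.001, -0.001, -0.01], "twist": 0}, {"claw": 1, "xyz": [0.001, -0.001, -0.02], "twist": 0}, {"claw": 1, "xyz": [0.001, -0.001, -0.03], "twist": 0}, {"claw": 1, "xyz": [0.001, -0.001, -0.039], "twist": 0}, {"claw": 1, "xyz": [0.001, -0.001, -0.039], "twist": 0}, {"claw": 1, "xyz": [0.001, -0.001, -0.039], "twist": 0}], "grip_force": 35}}

```text
time_s: 8.55
tcp_pos: [0.523, -0.1529, 0.0858]
tool_rot: [0.0, 1.0, -0.0, 0.0]
ft_force: [0.3, 1.0, -1.0]
width: 0.0856
gripper_force: 0.0
```

```bash
python3 - <<'E'
from h import *
np.set_printoptions(precision=4,suppress=True)
s=read_state();P=pose();print(s['time_s'],P[0],P[1],s['width'],s['ft_force'])
f=grab_frame('wrist');np.save('pics/w7.npy',f);cv2.imwrite('pics/w7.png',cv2.resize(f[100:384,100:420,::-1],None,fx=2,fy=2))
t=grab_frame('top');np.save('pics/t7.npy',t)
E
```

```text
8.55 [ 0.523  -0.1529  0.0858] [[ 1.     -0.0002  0.0005]
 [-0.0002 -1.     -0.0002]
 [ 0.0005  0.0002 -1.    ]] 0.08563521450461054 [ 0.2517  0.9648 -0.9914]
```

View pics/w7.png

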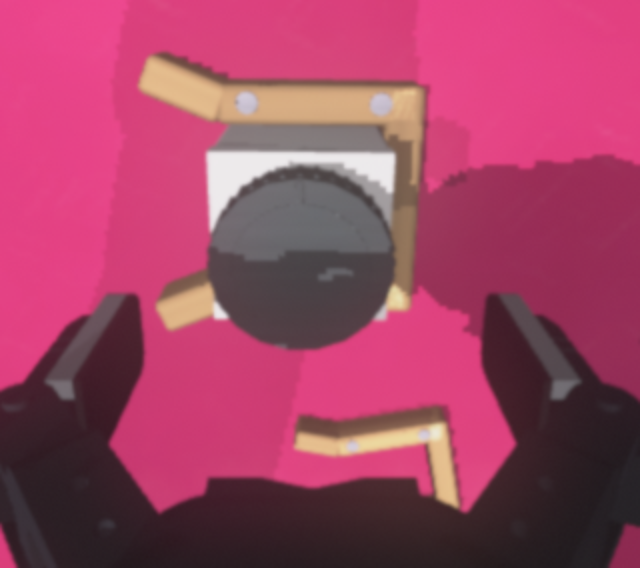

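The jar sits in the slot against the end wall. The lid centre at crop (301,258) is a few mm left of the jaw centre, so I'll measure it.

```bash
python3 - <<'E'
from h import *
np.set_printoptions(precision=4,suppress=True)
P=pose();r=lambda p,z:ray('wrist',np.array(p)/2+100,z,P)[:,:2]
print('lid',r([(208,258),(395,258),(301,350)],.083))
print('shoulder',r([(207,152),(395,151)],.06),'outer wall',r([(426,90),(412,305)],.022))
f=np.load('pics/w7.npy');hsv=cv2.cvtColor(f,cv2.COLOR_RGB2HSV);S=hsv[:,:,1].astype(int);V=hsv[:,:,2]
m=(S<90)&(V<165);m[:185]=0;m[278:]=0;m[:,:200]=0;m[:,302:]=0
for c in blobs(m,1000):
  W=ray('wrist',c[:,0],.083,P)[:,:2];W=W[W[:,0]<W[:,0].mean()+.01];A=np.c_[2*W,np.ones(len(W))];s=np.linalg.lstsq(A,(W**2).sum(1),rcond=None)[0];print('circle',s[:2],np.sqrt(s[2]+s[0]**2+s[1]**2))
t=np.load('pics/t7.npy')
E
```

```text
lid [[ 0.5282 -0.1214]
 [ 0.5283 -0.1781]
 [ 0.4962 -0.1495]]
shoulder [[ 0.5555 -0.1187]
 [ 0.5559 -0.18  ]] outer wall [[ 0.5703 -0.1963]
 [ 0.4786 -0.1957]]
circle [ 0.5264 -0.1497] 0.028611350391265486
```

Request:
{"method": "play_rows", "body": {"steps": [{"claw": 1, "xyz": [0.002, -0.0035, 0], "twist": 0}, {"claw": 1, "xyz": [0.002, -0.0035, 0], "twist": 0}, {"claw": 0.4, "xyz": [0.002, -0.0035, 0], "twist": 0}, {"claw": 0.3, "xyz": [0.002, -0.0035, 0], "twist": 0}, {"claw": 0.1, "xyz": [0.002, -0.0035, 0], "twist": 0}, {"claw": -0.2, "xyz": [0.002, -0.0035, 0], "twist": 0}, {"claw": -0.2, "xyz": [0.002, -0.0035, 0], "twist": 0}, {"claw": -0.2, "xyz": [0.002, -0.0035, 0], "twist": 0}], "grip_force": 35}}

```text
time_s: 9.45
tcp_pos: [0.5248, -0.1493, 0.0856]
tool_rot: [0.0, 1.0, -0.0, 0.0]
ft_force: [-0.4, -0.6, 0.4]
width: 0.034
gripper_force: 0.0
```

```bash
python3 - <<'E'
from h import *
np.set_printoptions(precision=4,suppress=True)
s=read_state();P=pose();print(s['time_s'],P[0],P[1],s['width'],s['ft_force'],s['torque'])
f=grab_frame('wrist');np.save('pics/w8.npy',f);cv2.imwrite('pics/w8.png',cv2.resize(f[100:384,100:420,::-1],None,fx=2,fy=2))
E
```

```text
9.45 [ 0.5248 -0.1493  0.0856] [[ 1.     -0.0003  0.    ]
 [-0.0003 -1.     -0.    ]
 [ 0.      0.     -1.    ]] 0.03403621610080955 [-0.3888 -0.5711  0.4106] [ 0.0218  0.0006 -0.0004]
```

View pics/w8.png

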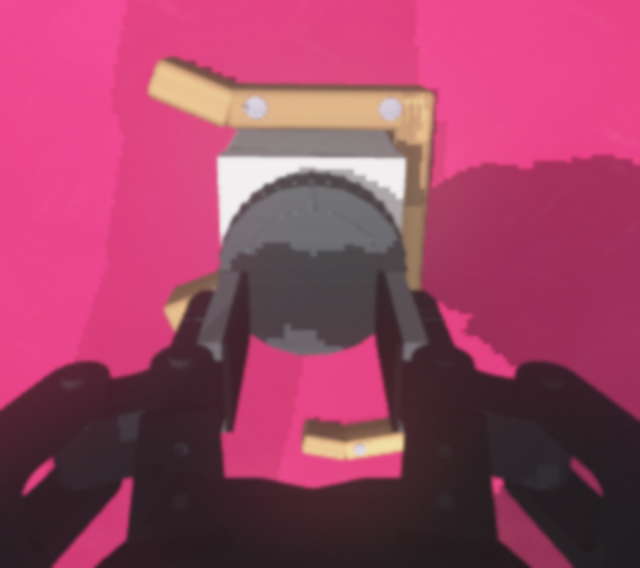

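The fingers closed to 34 mm without touching. The image geometry puts the fingertips about 20 mm behind the reported TCP, not ahead of it. So the earlier 57 mm grip at TCP z 0.048 was on the lid, and the jar slid home upright anyway. The correct lid grip is at TCP z≈0.047, so I'll open, descend to that height and grip.

Request:
{"method": "play_rows", "body": {"steps": [{"claw": 1, "xyz": [0, 0, 0], "twist": 0}, {"claw": 1, "xyz": [0, 0, 0], "twist": 0}, {"claw": 1, "xyz": [0, 0, 0], "twist": 0}, {"claw": 1, "xyz": [0, 0, 0], "twist": 0}, {"claw": 1, "xyz": [0, 0, 0], "twist": 0}, {"claw": 1, "xyz": [0, 0, 0.01], "twist": 0}, {"claw": 1, "xyz": [0, 0, 0.02], "twist": 0}, {"claw": 1, "xyz": [0, 0, 0.03], "twist": 0}, {"claw": 1, "xyz": [0, 0, 0.036], "twist": 0}, {"claw": 1, "xyz": [0, 0, 0.039], "twist": 0}, {"claw": 1, "xyz": [0, 0, 0.039], "twist": 0}, {"claw": 0.5, "xyz": [0, 0, 0.039], "twist": 0}, {"claw": 0.3, "xyz": [0, 0, 0.039], "twist": 0}, {"claw": 0.1, "xyz": [0, 0, 0.039], "twist": 0}, {"claw": 0, "xyz": [0, 0, 0.039], "twist": 0}, {"claw": 0, "xyz": [0, 0, 0.039], "twist": 0}], "grip_force": 35}}

```text
time_s: 11.1
tcp_pos: [0.5252, -0.1494, 0.0475]
tool_rot: [0.0, 1.0, -0.0, 0.001]
ft_force: [-1.7, 0.0, 5.3]
width: 0.0571
gripper_force: 36.8
```

```bash
python3 - <<'E'
from h import *
np.set_printoptions(precision=4,suppress=True)
s=read_state();P=pose();print(s['time_s'],P[0],P[1],s['width'],s['gripper_force'],s['ft_force'],s['torque'])
E
```

```text
11.1 [ 0.5252 -0.1494  0.0475] [[ 1.     -0.0002  0.0012]
 [-0.0002 -1.     -0.0003]
 [ 0.0012  0.0003 -1.    ]] 0.05709636807988975 36.78966047242284 [-1.6713  0.0042  5.3352] [0.1179 0.3204 0.0141]
```

The lid is gripped with almost no side load. I'll unscrew part way first and check.

Request:
{"method": "play_rows", "body": {"steps": [{"claw": 0, "xyz": [0, 0, 0], "twist": -0.05}, {"claw": 0, "xyz": [0, 0, -0.0003], "twist": -0.12}, {"claw": 0, "xyz": [0, 0, -0.0007], "twist": -0.2}, {"claw": 0, "xyz": [0, 0, -0.001], "twist": -0.28}, {"claw": 0, "xyz": [0, 0, -0.0013], "twist": -0.36}, {"claw": 0, "xyz": [0, 0, -0.0015], "twist": -0.4}, {"claw": 0, "xyz": [0, 0, -0.0015], "twist": -0.4}], "grip_force": 35}}

```text
time_s: 11.8
tcp_pos: [0.525, -0.148, 0.0489]
tool_rot: [-0.001, 0.98, 0.2, 0.001]
ft_force: [-1.4, 6.8, 7.9]
width: 0.0573
gripper_force: 37.0
```

```bash
python3 - <<'E'
from h import *
np.set_printoptions(precision=4,suppress=True)
s=read_state();P=pose();print(s['time_s'],P[0],P[1],s['width'],s['gripper_force'],s['ft_force'],s['torque'])
f=grab_frame('wrist');np.save('pics/w9.npy',f);cv2.imwrite('pics/w9.png',cv2.resize(f[100:384,60:460,::-1],None,fx=2,fy=2))
E
```

```text
11.8 [ 0.525  -0.148   0.0489] [[ 0.9203  0.3912  0.0008]
 [ 0.3912 -0.9203  0.0026]
 [ 0.0017 -0.002  -1.    ]] 0.05727479062144481 37.03455599024892 [-1.3862  6.7997  7.8818] [ 1.6164  0.5238 -0.0936]
```

View pics/w9.png

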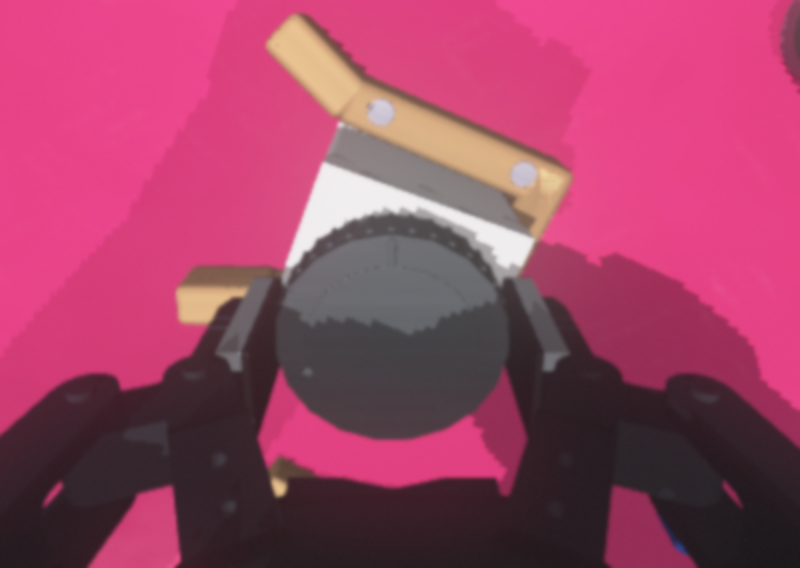

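The lid turns with the fingers, with its mark at (393,250) still at tool +x. The jar is held, turned only about 3° within the slot clearance. Continuing.

Request:
{"method": "play_rows", "body": {"steps": [{"claw": 0, "xyz": [0, 0, -0.0003], "twist": -0.08}, {"claw": 0, "xyz": [0, 0, -0.0006], "twist": -0.16}, {"claw": 0, "xyz": [0, 0, -0.0009], "twist": -0.24}, {"claw": 0, "xyz": [0, 0, -0.0012], "twist": -0.32}, {"claw": 0, "xyz": [0, 0, -0.0015], "twist": -0.4}, {"claw": 0, "xyz": [0, 0, -0.0018], "twist": -0.48}, {"claw": 0, "xyz": [0, 0, -0.002], "twist": -0.56}, {"claw": 0, "xyz": [0, 0, -0.002], "twist": -0.64}, {"claw": 0, "xyz": [0, 0, -0.002], "twist": -0.72}, {"claw": 0, "xyz": [0, 0, -0.002], "twist": -0.76}, {"claw": 0, "xyz": [0, 0, -0.002], "twist": -0.76}], "grip_force": 35}}

```text
time_s: 12.95
tcp_pos: [0.5244, -0.1483, 0.0505]
tool_rot: [-0.001, 0.836, 0.549, 0.0]
ft_force: [-4.5, 5.6, 5.6]
width: 0.0571
gripper_force: 36.9
```

```bash
python3 - <<'E'
from h import *
np.set_printoptions(precision=4,suppress=True)
s=read_state();P=pose();print(s['time_s'],P[0],P[1],s['width'],s['gripper_force'],s['ft_force'],s['torque'])
f=grab_frame('wrist');np.save('pics/w10.npy',f);cv2.imwrite('pics/w10.png',cv2.resize(f[100:384,60:460,::-1],None,fx=2,fy=2))
E
```

```text
12.95 [ 0.5244 -0.1483  0.0505] [[ 0.3978  0.9175 -0.0005]
 [ 0.9175 -0.3978  0.0018]
 [ 0.0014 -0.0012 -1.    ]] 0.05711566130615174 36.898099053651094 [-4.4784  5.629   5.6315] [ 1.1524  0.9034 -0.1123]
```

Turned about 63° relative to the jar. Next I'll lift gently 3 mm and check by force that the lid is free.

Request:
{"method": "play_rows", "body": {"steps": [{"claw": 0, "xyz": [0, 0, -0.001], "twist": 0}, {"claw": 0, "xyz": [0, 0, -0.002], "twist": 0}, {"claw": 0, "xyz": [0, 0, -0.003], "twist": 0}, {"claw": 0, "xyz": [0, 0, -0.003], "twist": 0}], "grip_force": 35}}

```text
time_s: 13.4
tcp_pos: [0.5247, -0.1493, 0.053]
tool_rot: [-0.0, 0.837, 0.548, -0.0]
ft_force: [-1.8, 1.7, -1.8]
width: 0.0571
gripper_force: 37.6
```

```bash
python3 - <<'E'
from h import *
np.set_printoptions(precision=4,suppress=True)
s=read_state();P=pose();print(P[0],s['width'],s['ft_force'],s['torque'])
a,b=[cv2.cvtColor(np.load(f'pics/w{i}.npy'),cv2.COLOR_RGB2GRAY) for i in(9,10)]
for i in(a,b):
    g=cv2.GaussianBlur(i,(0,0),1.0).astype(int)
    print([list(g[y,246:268]) and list(map(int,g[y,246:268])) for y in(222,226,230)])
E
```

```text
[ 0.5247 -0.1493  0.053 ] 0.05714493121765822 [-1.8145  1.6939 -1.7565] [0.3227 0.3412 0.0318]
[[114, 114, 114, 114, 114, 113, 112, 111, 110, 110, 108, 106, 106, 109, 111, 113, 113, 113, 112, 112, 112, 112], [113, 113, 113, 113, 113, 113, 112, 111, 110, 109, 106, 105, 106, 109, 111, 112, 112, 112, 112, 112, 112, 112], [112, 112, 112, 112, 112, 112, 111, 110, 109, 109, 107, 105, 106, 109, 111, 111, 111, 111, 111, 111, 111, 111]]
[[107, 104, 103, 105, 107, 108, 107, 106, 105, 106, 106, 106, 107, 108, 109, 110, 110, 110, 110, 110, 110, 110], [109, 109, 109, 109, 109, 109, 107, 106, 105, 105, 104, 103, 105, 107, 109, 109, 109, 109, 109, 109, 109, 109], [108, 108, 108, 108, 108, 107, 106, 105, 105, 105, 104, 103, 104, 106, 108, 108, 108, 108, 108, 108, 108, 108]]
```

No slip: the mark is at the same column in both pictures. The force shows nearly only the lid's weight. I'll lift a little more to confirm.

Request:
{"method": "play_rows", "body": {"steps": [{"claw": 0, "xyz": [0, 0, -0.0015], "twist": 0}, {"claw": 0, "xyz": [0, 0, -0.003], "twist": 0}, {"claw": 0, "xyz": [0, 0, -0.003], "twist": 0}], "grip_force": 35}}

```text
time_s: 13.7
tcp_pos: [0.5249, -0.1493, 0.0564]
tool_rot: [0.0, 0.837, 0.548, 0.0]
ft_force: [-2.6, 2.0, -0.1]
width: 0.0568
gripper_force: 37.6
```

The lid is free, so I'll raise it to about 20 mm above the mouth.

Request:
{"method": "play_rows", "body": {"steps": [{"claw": 0, "xyz": [0, 0, -0.003], "twist": 0}, {"claw": 0, "xyz": [0, 0, -0.007], "twist": 0}, {"claw": 0, "xyz": [0, 0, -0.011], "twist": 0}, {"claw": 0, "xyz": [0, 0, -0.015], "twist": 0}, {"claw": 0, "xyz": [0, 0, -0.019], "twist": 0}, {"claw": 0, "xyz": [0, 0, -0.023], "twist": 0}, {"claw": 0, "xyz": [0, 0, -0.025], "twist": 0}, {"claw": 0, "xyz": [0, 0, -0.025], "twist": 0}, {"claw": 0, "xyz": [0, 0, -0.025], "twist": 0}, {"claw": 0, "xyz": [0, 0, -0.025], "twist": 0}], "grip_force": 35}}

```text
time_s: 14.7
tcp_pos: [0.5247, -0.1492, 0.0808]
tool_rot: [-0.0, 0.837, 0.548, -0.0]
ft_force: [-0.3, -0.1, -0.6]
width: 0.057
gripper_force: 37.9
```

```bash
python3 - <<'E'
from h import *
np.set_printoptions(precision=4,suppress=True)
s=read_state();P=pose();print(s['time_s'],P[0],s['width'],s['gripper_force'],s['ft_force'],s['torque'])
f=grab_frame('wrist');np.save('pics/w11.npy',f)
hsv=cv2.cvtColor(f,cv2.COLOR_RGB2HSV);H,S,V=[hsv[:,:,i].astype(int) for i in range(3)]
m=(S<25)&(V>140)
for c in blobs(m,150):
    W=ray('wrist',c[:,0],.06,P)[:,:2];ap=cv2.approxPolyDP(c,2,True)[:,0];print('white',cv2.boundingRect(c),ray('wrist',ap,.06,P)[:,:2].ravel())
w=(H>8)&(H<30)&(S>40)&(V>60)
for c in blobs(w,150):
    ap=cv2.approxPolyDP(c,2,True)[:,0];print('wood',cv2.boundingRect(c),ray('wrist',ap,.022,P)[:,:2].ravel())
g=grab_frame('scene');np.save('pics/s11.npy',g);hs=cv2.cvtColor(g,cv2.COLOR_RGB2HSV)
m=(hs[:,:,1]<30)&(hs[:,:,2]>120);m[:180]=0;m[280:]=0;m[:,:240]=0;m[:,310:]=0
for c in blobs(m,80):print('scene white',cv2.boundingRect(c),cv2.approxPolyDP(c,2,True)[:,0].tolist())
E
```

```text
14.7 [ 0.5247 -0.1492  0.0808] 0.05696995095874884 37.939138412475586 [-0.3495 -0.0996 -0.6195] [-0.0064 -0.0215 -0.0034]
white (472, 283, 40, 45) [ 0.6628 -0.2605  0.6496 -0.2668  0.6462 -0.2728  0.6462 -0.2805  0.6529
 -0.2952  0.6692 -0.3031  0.675  -0.2667]
white (188, 149, 122, 91) [ 0.5557 -0.1084  0.5117 -0.108   0.501  -0.115   0.4935 -0.1154  0.4922
 -0.1194  0.4948 -0.1228  0.4953 -0.1426  0.5114 -0.1354  0.5301 -0.1359
  0.542  -0.1449  0.5503 -0.1562  0.5552 -0.1695  0.5553 -0.1752]
wood (62, 283, 29, 19) [ 0.3378 -0.1579  0.3467 -0.1709  0.3624 -0.1642  0.35   -0.1521]
wood (0, 249, 55, 122) [ 0.3158 -0.1013  0.2333 -0.2069  0.3152 -0.1781  0.314  -0.1752  0.3136
 -0.1774  0.3096 -0.1769  0.3128 -0.1723  0.311  -0.1703  0.3148 -0.1696
  0.3109 -0.1586  0.3071 -0.1581  0.3074 -0.1548  0.311  -0.1541  0.2992
 -0.15    0.3067 -0.1499  0.3137 -0.1462  0.3101 -0.1369  0.3153 -0.1369
  0.3121 -0.1301  0.3155 -0.1283]
wood (117, 246, 33, 44) [ 0.4113 -0.1401  0.4036 -0.1417  0.399  -0.1638  0.4031 -0.1821  0.4151
 -0.1752  0.4088 -0.1606]
wood (153, 152, 47, 49) [ 0.4796 -0.085   0.467  -0.0904  0.4779 -0.1186  0.4774 -0.1247  0.4807
 -0.1217  0.4887 -0.1216  0.4942 -0.1142  0.4917 -0.114   0.4939 -0.1097
  0.4873 -0.0975  0.4851 -0.0874]
wood (275, 103, 52, 134) [ 0.5712 -0.0856  0.5577 -0.1165  0.556  -0.1921  0.558  -0.1939  0.5693
 -0.1939  0.5709 -0.1917  0.5715 -0.1184  0.5825 -0.0921]
scene white (261, 206, 36, 36) [[261, 214], [262, 231], [272, 241], [295, 234], [296, 220], [286, 210], [273, 211], [285, 208], [283, 206], [273, 206], [267, 213]]
```

The wrist carries only the lid's weight. The lid is about 21 mm above the rim, and the jar is straight and home, within about 3 mm. Handing in.

```bash
python3 -c "
from rig import *
print(close_job())"
```

```text
the job is handed in; nothing more can be done
None
```

The jar is home in the brace (within about 3 mm by my measurements), and the lid is unscrewed about 63° and held level about 2 cm above the mouth. The job is handed in, but no verdict came back. Two slips: the jar was slid in gripped by its lid instead of its body, and I viewed 11 pictures against the limit of 10.

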